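# Set the inspection camera carriage against its marked stop

## Task

Set the inspection camera: press down the spring brake plate in the middle of the camera carriage with a fingertip to free it, keep it pressed while you push the carriage along its rail until it rests against the stop with the ball-headed pin, then let the plate up so that the brake holds it there. Bring it up to the stop gently and never slide the carriage with the brake on. Keep off the camera, and leave the loose parts lying around where they are; nothing is to be lifted or carried.

Things in the scene. Friction and masses are not known exactly. Their poses are not given: they have to be found in the camera images.
- rail: Fixed station: dark tooling plate 540 mm along y, 10 mm thick, reaching 55 mm to -x and 235 mm to +x, with a slotted aluminium rail (45 mm wide, 500 mm long, top 40 mm above the bench) and, at x 195 mm, three sample gears on posts (82 mm high). Origin: on the bench under the rail's middle; y along the rail, x across it towards the gears, z up.
- carriage (a joint): Slide of the camera carriage along the rail's +y, in m, 0 with the carriage at the middle of the rail. The brake holds it against about 20 N; with the brake freed it runs with about 1 N of drag.
- carriage_mid (a point): Middle of the carriage, level with the tops of its end blocks (73 mm above the bench); axes as the rail's. The carriage is a dark metal saddle on the rail, 110 mm long along it and 76 mm wide; an end block (25 mm long, full width) stands at each end, and the 60 mm window between them holds the brake plate.
- brake (a joint): How far the brake plate is pressed down, in m: 0 up (brake holds), 0.008 fully down. A spring pushes it up, 5.5 N near the top and 7.5 N fully down. The brake is free once the plate is down 1.5 mm or more, and grips again when it comes up.
- brake_top (a point): Centre of the upper face of the brake plate: ribbed aluminium, 56 mm along the rail, 44 mm wide, in the carriage's middle. When up, its face is 65 mm above the bench, 8 mm below the tops of the end blocks, which a fingertip on the plate may push against; on its other two sides there is only a rim 8 mm below the face.
- camera: Small black camera on a bracket at the carriage's +x side, moving with it. Its origin is on the bench under the carriage's middle: bracket and camera lie 38 to 120 mm from there in the rail's +x, 50 mm wide along the rail, up to 81 mm above the bench. Must not be touched.
- stop_marked: The stop to set the carriage against: aluminium block, 40 mm along the rail, 66 mm wide, 66 mm high, clamped over the rail on either side of the carriage, with an upright steel pin and a black ball knob 25 mm in diameter on top (114 mm high in all). Origin on the bench under its middle; axes as the rail's. When the carriage touches it, their middles are 75 mm apart.
- stop_plain: The other stop, at the other end of the rail: the same block without pin and ball, only a flat screw head on top. Origin and axes likewise.
- motor: Loose bystander: small geared motor lying on the bench on the robot's side of the rail, 112 mm long (with shaft) x 40 x 40 mm. Origin under its middle.
- pulley: Loose bystander: aluminium belt pulley 42 mm in diameter, 28 mm high, standing on the bench on the robot's side of the rail. Origin under its middle.
- spare_lens: Loose bystander: spare lens 38 mm in diameter, 43 mm high, standing on the tooling plate. Origin under its middle.
- jaw: Loose bystander: black L-shaped gripper jaw, foot 30 x 24 mm, 58 mm high, standing on the tooling plate. Origin under its foot.
- screwdriver: Loose bystander: screwdriver 170 mm long lying on the bench on the robot's side of the rail.
- pendant: Loose bystander: grey hand-held teach pendant 190 x 85 mm, 60 mm high at its mushroom button, lying on the bench to the right. Origin under its middle.

How it is judged:
On the way, in this order (a step that is already met when the one before it is completed fails the run):
1. the brake plate is pressed down and frees the carriage (value of joint brake above 0.002 m), for 0.1 s.
2. with the plate still down, the carriage is brought against the marked stop (horizontal distance between carriage_mid and stop_marked below 0.0775 m and value of joint brake above 0.0015 m), for 0.1 s.
At the end, for the whole second after the job is handed in: The carriage stands against the stop with the ball-headed pin (gap under 2.5 mm), at rest, with the brake plate up again (within 1 mm) and the brake holding (horizontal distance between carriage_mid and stop_marked below 0.0775 m and value of joint brake below 0.001 m and velocity of joint carriage between -0.005 and 0.005 m/s); the robot touches nothing.
It fails at once if the carriage slides (over 30 mm/s) while the brake is on (plate less than 0.6 mm down) (value of joint brake below 0.0006 m and (velocity of joint carriage above 0.03 m/s or velocity of joint carriage below -0.03 m/s)).
It fails at once if a stop is rammed (over 60 N) (contact force between any of stop_marked, stop_plain and anything else above 60 N).
It fails at once if the camera is touched (over 1 N) (contact force between camera and anything else above 1 N).
It fails at once if a loose part is moved more than 15 mm, lifted included (distance of any of motor, pulley, spare_lens, jaw, screwdriver, pendant from where it was at the start of the episode above 0.015 m).
It also fails if it takes over 42 s, if anything falls off the work surface, if the arm or the gripper's body presses on something with over 40 N, if the wrist force passes 120 N, or if a joint passes its speed limit or range.

## Robot

A 6-joint arm with a two-finger parallel gripper is mounted at the origin on the work surface. World frame = base frame: x ahead of the robot, y to its left, z up, the work surface at z = 0. Lengths are in m, angles in rad, forces in N, time in s.
With the tool pointing down it reaches from about 0.35 to 0.975 m from the base axis. Payload 4.9 kg.
Tool frame: the origin (TCP) lies at the very end of the fingers, on their centre line; the grasp point (between the pads) lies 19 mm behind it (ctrl.grip_point_offset is the distance from the TCP to the grasp point, in m); z points along the fingers, y is the line along which they close (so a half turn about z gives the same grasp; the last joint's range is limited). The gripper opens to 85 mm and grips with 20 to 120 N. Pads are 22 mm wide; open, the fingers measure 114 mm over their backs; the gripper's body (76 mm by 85 mm) begins 54 mm behind the grasp point. The pads swing forward as they close: fully open they stand 13 mm farther back than shut.
Start: joints at [-1.246, 0.053, 1.613, -0, 1.476, -0.119], TCP at [0.268, -0.564, 0.231] pointing down, gripper open.
Joint ranges: [-3.01, 3.01], [-1.01, 2.22], [0.06, 2.58], [-1.02, 4.17], [0.09, 2.62], [-3.14, 3.14]. Speed limits (rad/s): [2.57, 2.57, 3.14, 3.14, 3.14, 3.14].

## Interface

Orientations are given as a rotation vector (axis times angle).
In Python, from station import ctrl gives the robot as it stands.
- The arm moves only by the tool send_rows, never from a script. Its argument "rows" is a list of rows, each a list of 3 entries, a list of its own where there are three numbers: the finger opening in cm, from 0 to 8.54, then the shift along the tool's x, y, z in cm, then the turn about the tool's z in degrees. A call has 1 to 10 rows; each row shifts and turns the commanded pose from where the row before left it, along the tool's axes as they then stand; what a row does not reach is not made up. A row lasts 1/8 s, in which the tool goes at most 62.5 mm and 10.7 degrees, less where a joint would pass 70% of its speed; a pose out of reach is approached as far as the arm can. A call with a gripper value outside its range is refused whole. The fingers move at their own pace and stop on an object; "newtons" is the grip in N (left out, the last holds). Time passes only in rows, so rows that do not move let the fingers close. It gives the time, the measured TCP pose, the force, the opening and the grip force at its end, in the units of the state.
- ctrl.get_obs(): the state, without advancing time (a new reading comes with each control period).
- ctrl.get_image(name): name is "side" or "top" or "wrist"; returns a dict with "frame" (384x512x3 uint8, red, green, blue), "range_z" (384x512 float32, m along the optical axis (not along the pixel's ray), 0 where there is no reading), "fx", "fy", "cx", "cy" (pixels), "cam_to_world" (4x4, takes a point from camera to world coordinates). Camera axes: x right, y down, z forward; pixel columns grow to the right and rows downward; lengths in m; the calibration is good to about 2 mm. The wrist camera is an equidistant fisheye: a pixel r from the principal point sees the ray r / f radians off the axis. A picture is of the moment at which its call begins.
- ctrl.finish_job(): hands the job in; it is judged then, once.
The state is a dict: "t": time; "q": joint angles; "dq": joint speeds; "effort": joint torques, N m; "tool_pos": TCP position; "tool_rot": TCP orientation; "contact_force": force on the tool from outside, world axes, zero at the start; "wrist_torque": the same for the moment, N m; "opening": finger opening in m; "grip_force": force on a finger pad.
Only numpy, scipy, OpenCV 4.12 (cv2) and the standard library are available. Lean on these libraries where they do the work, as an engineer would, in place of code of your own. Each camera call takes 0.05 s, during which the arm holds its last target. There are 200 camera calls.

## Working session

There is one attempt and no reset: what is moved stays moved. The work goes in short steps, Python scripts to look and compute and a tool call to move; the robot and the scene stay as the last step left them, time stands still between calls to the robot, and variables do not carry over. Pictures are saved under pics/ and viewed, at most 10 in all, crops included, and the job is handed in when it is done.

Besides the shell and the picture viewer there is one more tool, called after ">>>" as name(argument=value, ...) on one line, values as JSON. send_rows: Moves the arm, as the interface text tells. Its arguments: {"type":"object","properties":{"rows":{"type":"array","items":{"type":"array"}},"newtons":{"type":"number"}},"required":["rows"]}

```bash
mkdir -p pics; python3 - <<'E'
from station import ctrl
import cv2,numpy as np
o=ctrl.get_obs();print(o)
for n in("top","side"):
    d=ctrl.get_image(n);np.savez(n,**d);cv2.imwrite(f"pics/{n}.png",d["frame"][:,:,::-1]);print(n,d["fx"],d["cx"],d["cy"],d["cam_to_world"])
E
```

```text
{'t': 0.0, 'q': array([-1.24601587e+00,  5.33545146e-02,  1.61433040e+00, -1.20924037e-05,
        1.47599456e+00, -1.18984689e-01]), 'dq': array([-0.00020841, -0.00108316, -0.00014168,  0.00140661,  0.00169829,
       -0.00161759]), 'effort': array([ 1.49879397e-03, -3.93676400e+01, -3.70176458e+01, -5.89862043e-05,
        7.04114093e-03,  5.03794851e-06]), 'tool_pos': array([ 0.2681404 , -0.56385206,  0.23004273]), 'tool_rot': array([-3.06255205e+00, -6.90904314e-01,  3.55274306e-04]), 'contact_force': array([ 0.37025933, -0.3936314 , -1.0930813 ]), 'wrist_torque': array([-0.05486532, -0.05376597,  0.00641874]), 'grip_force': 0.0, 'opening': 0.08516917974945305}
top 355.4365808852814 255.9426020055967 193.24982783935988 [[-5.53033723e-02 -9.77983304e-01  2.01221752e-01  3.79737634e-01]
 [-9.98469241e-01  5.39983718e-02 -1.19729107e-02 -1.14252344e-01]
 [ 8.43659853e-04 -2.01575872e-01 -9.79472540e-01  1.06838109e+00]
 [ 0.00000000e+00  0.00000000e+00  0.00000000e+00  1.00000000e+00]]
side 349.26692390178613 255.77749178845585 198.38585525865471 [[ 0.97534611 -0.14543219  0.16598023  0.38011206]
 [-0.21927608 -0.55395389  0.80315197 -1.12344181]
 [-0.02485876 -0.81974664 -0.57218658  0.76253909]
 [ 0.          0.          0.          1.        ]]
```

View pics/top.png

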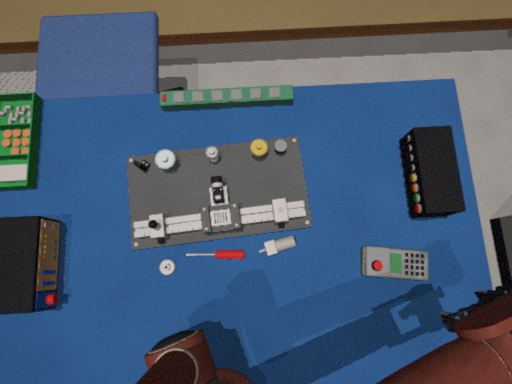

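View pics/side.png

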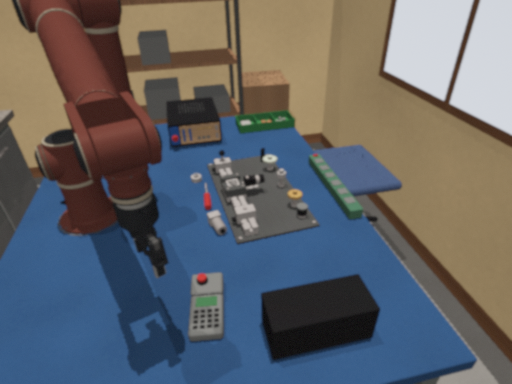

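The top view shows the rail running left to right: ball-pin stop at about (155,224), which is world +y, carriage at (221,217), plain stop at (280,210). The camera lies on the far side at (218,188). The screwdriver, motor and pulley are on the robot's side.

```bash
cat > h.py <<'E'
import numpy as np
def cloud(d):
    z=d["range_z"];v,u=np.mgrid[:z.shape[0],:z.shape[1]]
    p=np.stack([(u-d["cx"])/d["fx"]*z,(v-d["cy"])/d["fy"]*z,z],-1)
    T=d["cam_to_world"];return p@T[:3,:3].T+T[:3,3]
E
python3 - <<'E'
import numpy as np,cv2
from h import cloud
d=np.load("top.npz");P=cloud(d)
for n,u,v in[("ball",153,224),("stopm",157,232),("plate",221,217),("blkL",205,219),("blkR",237,216),("plain",280,210),("cam",218,184),("cornerTL",129,157),("TR",296,140),("BL",136,246),("BR",308,229)]:print(n,P[v,u].round(3))
# saddle / plate region heights
m=(d["range_z"]>0)&(P[...,2]>.055)&(P[...,2]<.09)
m[:195]=0;m[245:]=0;m[:,:140]=0;m[:,300:]=0
n,l,s,c=cv2.connectedComponentsWithStats(m.astype(np.uint8))
for i in range(1,n):
    if s[i,4]>15:
        q=P[l==i];r=cv2.minAreaRect(q[:,:2].astype(np.float32)*1000);print(s[i],q.mean(0).round(3),r)
c=d["frame"][130:260,120:320,::-1];cv2.imwrite("pics/topc.png",cv2.resize(c,None,fx=4,fy=4,interpolation=2))
E
```

```text
ball [0.507 0.156 0.113]
stopm [0.49  0.158 0.067]
plate [ 0.523 -0.023  0.063]
blkL [0.518 0.021 0.074]
blkR [ 0.522 -0.069  0.074]
plain [ 0.532 -0.192  0.072]
cam [ 0.616 -0.019  0.077]
cornerTL [0.735 0.261 0.006]
TR [ 0.762 -0.263  0.007]
BL [0.458 0.234 0.011]
BR [ 0.481 -0.278 -0.003]
[212 195  12   9  91] [ 0.574 -0.016  0.074] ((575.4254760742188, -16.16106414794922), (20.696931838989258, 30.059494018554688), 2.016695261001587)
[271 198  17  25 322] [ 0.534 -0.19   0.065] ((534.6026611328125, -190.7947998046875), (66.6833724975586, 40.0360107421875), 4.2220563888549805)
[200 202  41  32 949] [ 0.521 -0.02   0.067] ((521.7971801757812, -19.989376068115234), (75.824951171875, 109.8001480102539), 4.241304874420166)
[149 214  16  25 279] [0.506 0.158 0.065] ((508.23876953125, 161.90823364257812), (66.47331237792969, 41.15628433227539), 2.8087332248687744)
```

View pics/topc.png

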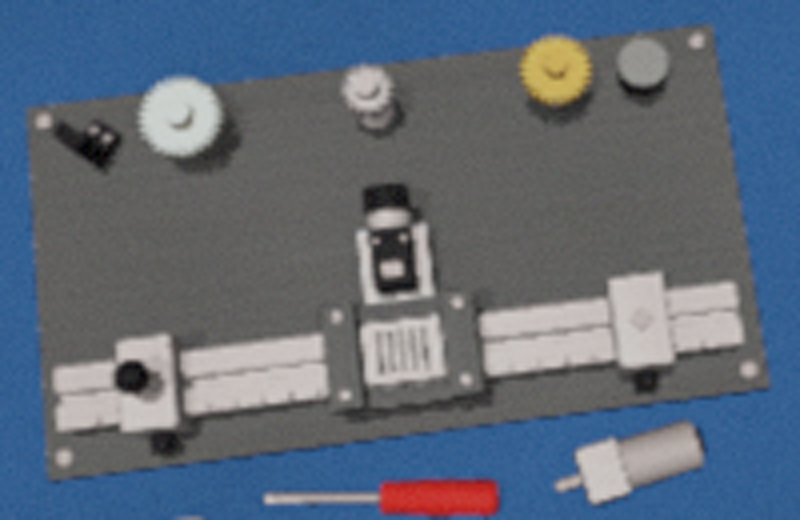

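>>> send_rows(rows=[[0,[0,0,0],7.05],[0,[0,0,0],7.05],[0,[0,0,0],7.05],[0,[2,-3.5,0],0],[0,[2.5,-4.5,0],0],[0,[2.5,-4.5,0],0],[0,[2.5,-4.5,0],0],[0,[2.5,-4.5,0],0],[0,[2.5,-4.5,0],0],[0,[2.5,-4.5,0],0]], newtons=40)

```text
t: 1.35
tool_pos: [0.4154, -0.2459, 0.2309]
tool_rot: [-3.139, -0.117, 0.0]
contact_force: [0.6, -0.7, 0.3]
opening: 0.0
grip_force: 0.0
```

>>> send_rows(rows=[[0,[2.5,-4.5,0],0],[0,[2.5,-4.5,0],0],[0,[2.5,-4.5,0],0],[0,[2.5,-4.5,1],0],[0,[2.3,-4.2,2],0],[0,[0,0,3],0],[0,[0,0,2],0],[0,[0,0,0],0],[0,[0,0,0],0]])

```text
t: 2.48
tool_pos: [0.5217, -0.0177, 0.1523]
tool_rot: [3.139, 0.115, 0.002]
contact_force: [0.5, -0.6, -0.1]
opening: -0.0001
grip_force: 0.0
```

```bash
cat > look.py <<'E'
import sys,cv2,numpy as np
from station import ctrl
from scipy.spatial.transform import Rotation as R
from h import cloud
o=ctrl.get_obs();M=R.from_rotvec(o["tool_rot"]).as_matrix()
print(o["t"],o["tool_pos"],o["contact_force"],o["opening"]);print(M.round(4))
for p in[(.5218,-.020,.065),(.508,.1615,.066)]:print("to",p,"tool cm",(M.T@(np.array(p)-o["tool_pos"])*100).round(2))
for n in sys.argv[2:]:
    d=ctrl.get_image(n);np.savez(n+sys.argv[1],**d)
    f=d["frame"][:,:,::-1]
    if n=="top":f=cv2.resize(f[130:260,120:320],None,fx=4,fy=4,interpolation=2)
    cv2.imwrite(f"pics/{n}{sys.argv[1]}.png",f)
E
python3 look.py 1 wrist
```

```text
2.475 [ 0.52170923 -0.01773356  0.15231224] [ 0.4960686  -0.5713779  -0.09672101] -6.52656462942994e-05
[[ 9.973e-01  7.350e-02  1.500e-03]
 [ 7.350e-02 -9.973e-01 -3.000e-04]
 [ 1.400e-03  4.000e-04 -1.000e+00]]
to (0.5218, -0.02, 0.065) tool cm [-0.02  0.22  8.73]
to (0.508, 0.1615, 0.066) tool cm [ -0.06 -17.98   8.62]
```

View pics/wrist1.png

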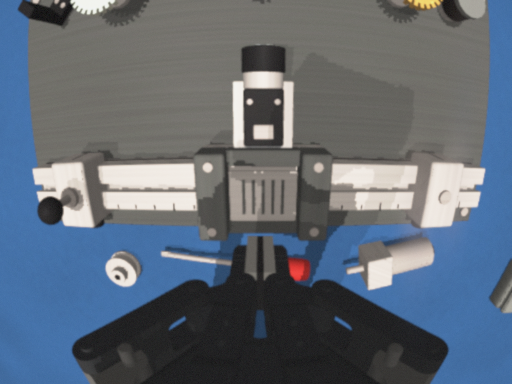

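The wrist view shows the closed fingertips at (260,245). The plate is centred at (263,193), the ball pin at (55,205), and the rail is level in the frame. The gripper knuckles spread wide, so I'll check their clearance to the ball from the depth image.

```bash
python3 - <<'E'
import numpy as np
from station import ctrl
from scipy.spatial.transform import Rotation as R
d=np.load("wrist1.npz");o=ctrl.get_obs();M=R.from_rotvec(o["tool_rot"]).as_matrix()
z=d["range_z"];v,u=np.mgrid[:384,:512];a=(u-d["cx"])/d["fx"];b=(v-d["cy"])/d["fy"];r=np.hypot(a,b)+1e-9
p=np.stack([a/r*np.tan(r)*z,b/r*np.tan(r)*z,z],-1);T=d["cam_to_world"]
W=p@T[:3,:3].T+T[:3,3];t=(W-o["tool_pos"])@M*100
for n,c in[("plate",(193,285)),("plate",(193,240)),("blkL",(190,210)),("blkR",(190,316)),("ball",(210,50)),("tip",(240,260))]:print(n,W[c].round(3),t[c].round(2))
g=(z>0)&(v>230)&(t[...,2]<2)&(np.abs(t[...,1])<12)
for lo in range(-14,2):
    s=g&(t[...,2]>=lo)&(t[...,2]<lo+1)
    if s.any():print(lo,s.sum(),t[s][:,:2].min(0).round(1),t[s][:,:2].max(0).round(1))
E
```

```text
plate [ 0.525 -0.038  0.066] [0.16 2.02 8.7 ]
plate [ 0.523 -0.001  0.066] [ 0.15 -1.68  8.69]
blkL [0.526 0.023 0.074] [ 0.69 -4.03  7.91]
blkR [ 0.532 -0.062  0.074] [0.7  4.44 7.91]
ball [0.512 0.155 0.111] [  0.22 -17.26   4.18]
tip [ 0.533 -0.017  0.162] [ 1.07 -0.04 -0.92]
-11 157 [ 1.8 -1.9] [2.2 1.9]
-10 6611 [-0.3 -6.2] [2.1 6.1]
-9 7833 [-0.5 -6.2] [1.8 6.2]
-8 6223 [-1.2 -5.7] [1.8 5.6]
-7 3571 [-1.2 -4.9] [1.8 4.8]
-6 4647 [-1.2 -4.1] [1.4 4.1]
-5 1582 [-1.2 -3.3] [1.4 3.3]
-4 780 [-1.2 -1.5] [1.2 1.3]
-3 660 [ 0.5 -1.4] [1.2 1.3]
-2 540 [ 0.6 -1.4] [1.2 1.3]
-1 198 [ 0.6 -1.2] [1.1 1.2]
```

>>> send_rows(rows=[[0,[0,0.2,2.5],0],[0,[0,0,2.5],0],[0,[0,0,2],0],[0,[0,0,1],0],[0,[0,0,0.5],0],[0,[0,0,0.3],0],[0,[0,0,0.2],0],[0,[0,0,0.1],0],[0,[0,0,0],0],[0,[0,0,0],0]])

```text
t: 3.78
tool_pos: [0.5221, -0.0193, 0.0619]
tool_rot: [3.139, 0.117, 0.002]
contact_force: [-3.0, -0.7, 5.7]
opening: -0.0001
grip_force: 2.8
```

```bash
python3 look.py 2
```

```text
3.775 [ 0.52205681 -0.01928157  0.06186477] [-3.04212756 -0.70078199  5.71054873] -5.116391470340091e-05
[[ 9.972e-01  7.470e-02  1.100e-03]
 [ 7.470e-02 -9.972e-01 -6.000e-04]
 [ 1.100e-03  7.000e-04 -1.000e+00]]
to (0.5218, -0.02, 0.065) tool cm [-0.03  0.07 -0.31]
to (0.508, 0.1615, 0.066) tool cm [ -0.05 -18.13  -0.43]
```

>>> send_rows(rows=[[0,[0,0,0.2],0],[0,[0,0,0],0],[0,[0,-0.2,0],0],[0,[0,-0.3,0],0],[0,[0,-0.4,0],0],[0,[0,-0.5,0],0],[0,[0,-0.5,0],0],[0,[0,-0.5,0],0],[0,[0,-0.5,0],0],[0,[0,-0.5,0],0]])

```text
t: 5.03
tool_pos: [0.5196, 0.0146, 0.06]
tool_rot: [3.138, 0.118, 0.002]
contact_force: [-2.9, -1.8, 5.6]
opening: 0.0003
grip_force: 3.0
```

```bash
cat >> look.py <<'E'
    if n=="top":
        P=cloud(d);m=(d["range_z"]>0)&(P[...,2]>.055)&(P[...,2]<.09)
        m[:195]=0;m[245:]=0;m[:,:140]=0;m[:,300:]=0
        k,l,s,c=cv2.connectedComponentsWithStats(m.astype(np.uint8))
        for i in range(1,k):
            if s[i,4]>15:print(s[i],cv2.minAreaRect(P[l==i][:,:2].astype(np.float32)*1000))
E
python3 look.py 3 top side
```

```text
5.025 [0.51960952 0.01459592 0.06001038] [-2.88949693 -1.7866206   5.60975185] 0.0002981748465779375
[[ 0.9972  0.0748  0.0013]
 [ 0.0748 -0.9972 -0.0011]
 [ 0.0013  0.0012 -1.    ]]
to (0.5218, -0.02, 0.065) tool cm [-0.04  3.47 -0.49]
to (0.508, 0.1615, 0.066) tool cm [ -0.06 -14.74  -0.62]
[271 198  17  25 322] ((534.5873413085938, -190.6275177001953), (66.35761260986328, 40.089210510253906), 4.44079065322876)
[149 215   4   6  19] ((532.3882446289062, 176.7063751220703), (9.81248950958252, 14.557968139648438), 87.93254089355469)
[216 216  13  16 150] ((503.6969299316406, -24.204069137573242), (39.0117073059082, 36.467315673828125), 3.168670415878296)
[189 223  13  12 103] ((493.93121337890625, 50.80039978027344), (31.982572555541992, 31.447877883911133), 89.73023223876953)
```

View pics/top3.png

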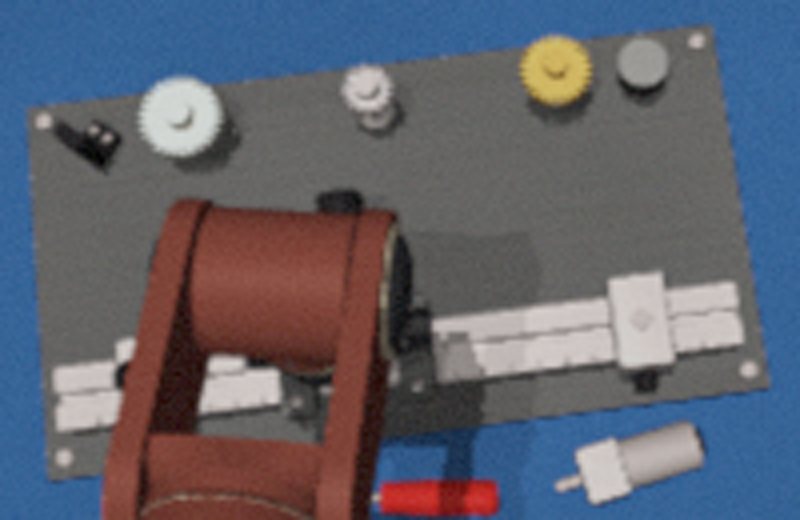

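The arm hides part of the scene, but the carriage's front block has moved from x≈345 to x≈297 in the crop, about 33 mm. It is following the fingertip with the brake free.

>>> send_rows(rows=[[0,[0,-0.5,0],0],[0,[0,-0.6,0],0],[0,[0,-0.7,0],0],[0,[0,-0.7,0],0],[0,[0,-0.7,0],0],[0,[0,-0.7,0],0],[0,[0,-0.7,0],0],[0,[0,-0.6,0],0],[0,[0,-0.5,0],0],[0,[0,-0.3,0],0]])

```text
t: 6.38
tool_pos: [0.5152, 0.0747, 0.06]
tool_rot: [3.139, 0.118, 0.002]
contact_force: [-2.3, -1.6, 6.6]
opening: -0.0002
grip_force: 3.0
```

>>> send_rows(rows=[[0,[0,-0.2,0],0],[0,[0,-0.2,0],0],[0,[0,-0.2,0],0],[0,[0,-0.2,0],0],[0,[0,-0.2,0],0],[0,[0,-0.2,0],0],[0,[0,-0.2,0],0]])

```text
t: 7.25
tool_pos: [0.5143, 0.0884, 0.0601]
tool_rot: [3.138, 0.118, 0.003]
contact_force: [-1.9, -4.4, 6.7]
opening: 0.0
grip_force: 3.0
```

```bash
python3 look.py 4 wrist
```

```text
7.25 [0.51431066 0.08839476 0.06006772] [-1.89797007 -4.4210889   6.68826064] 4.827053492158101e-05
[[ 0.9972  0.0749  0.0019]
 [ 0.0749 -0.9972 -0.001 ]
 [ 0.0018  0.0012 -1.    ]]
to (0.5218, -0.02, 0.065) tool cm [-0.06 10.87 -0.48]
to (0.508, 0.1615, 0.066) tool cm [-0.08 -7.34 -0.6 ]
```

View pics/wrist4.png

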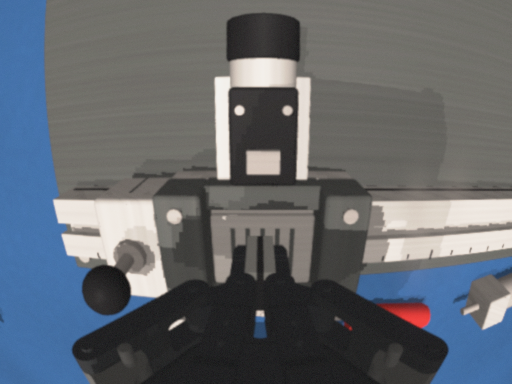

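The carriage's front block edge at x≈160 meets the stop's edge, and the side force has risen to 4.4 N, so they are probably touching. I'll push a few mm more to be sure, then lift off.

>>> send_rows(rows=[[0,[0,-0.15,0],0],[0,[0,-0.15,0],0],[0,[0,0,0],0],[0,[0,0,0],0]])

```text
t: 7.8
tool_pos: [0.515, 0.091, 0.0606]
tool_rot: [3.138, 0.118, 0.007]
contact_force: [-0.4, -3.1, 6.9]
opening: 0.0002
grip_force: 3.0
```

```bash
python3 look.py 5
```

```text
7.8 [0.5150382  0.0910182  0.06061256] [-0.38257983 -3.14402654  6.87232289] 0.0001514721207392563
[[ 0.9972  0.0748  0.0042]
 [ 0.0748 -0.9972 -0.0015]
 [ 0.0041  0.0018 -1.    ]]
to (0.5218, -0.02, 0.065) tool cm [-0.15 11.12 -0.42]
to (0.508, 0.1615, 0.066) tool cm [-0.17 -7.08 -0.55]
```

>>> send_rows(rows=[[0,[0,0,-0.2],0],[0,[0,0,-0.2],0],[0,[0,0,-0.2],0],[0,[0,0,-0.4],0],[0,[0,0,-1],0],[0,[0,0,-2],0],[0,[0,0,-3],0],[0,[0,0,-3],0],[0,[0,3,-3],0],[0,[0,3,-2],0]])

```text
t: 9.05
tool_pos: [0.518, 0.0315, 0.2106]
tool_rot: [3.139, 0.119, 0.004]
contact_force: [0.3, 0.3, -0.2]
opening: 0.0001
grip_force: 0.0
```

>>> send_rows(rows=[[0,[0,5,0],0],[0,[-2,5,0],0],[0,[-2,5,0],0],[0,[-2,5,0],0],[0,[-2,5,0],0],[0,[-2,5,0],0],[0,[-2,3,0],0],[0,[0,0,0],0],[0,[0,0,0],0]])

```text
t: 10.18
tool_pos: [0.4227, -0.3058, 0.2085]
tool_rot: [-3.139, -0.117, -0.001]
contact_force: [-0.4, 0.6, -0.2]
opening: -0.0003
grip_force: 0.0
```

```bash
python3 look.py 6 top; python3 - <<'E'
import numpy as np
from h import cloud
P=cloud(np.load("top6.npz"));P0=cloud(np.load("top.npz"))
print((P[205:235,150:230,2]*1000).round()[12:24:3].astype(int).tolist())
E
```

```text
10.175 [ 0.42265753 -0.30577105  0.20846155] [-0.43438377  0.61604682 -0.23045309] -0.00026605616485391717
[[ 9.972e-01  7.460e-02  3.000e-04]
 [ 7.460e-02 -9.972e-01  4.000e-04]
 [ 3.000e-04 -4.000e-04 -1.000e+00]]
to (0.5218, -0.02, 0.065) tool cm [ 12.01 -27.75  14.36]
to (0.508, 0.1615, 0.066) tool cm [ 11.99 -45.95  14.27]
[174 195  13  13 151] ((574.7728271484375, 91.53224182128906), (34.382198333740234, 30.264995574951172), 3.434692144393921)
[271 198  17  25 321] ((534.5841064453125, -190.52621459960938), (66.54132080078125, 39.839630126953125), 4.782135963439941)
[ 149  207   55   32 1235] ((512.294189453125, 107.12236785888672), (76.19046783447266, 150.6334991455078), 4.230704307556152)
[[67, 70, 68, 67, 68, 59, 66, 64, 66, 64, 66, 64, 74, 73, 69, 74, 77, 71, 72, 74, 70, 63, 66, 65, 66, 65, 66, 67, 65, 66, 66, 65, 65, 68, 67, 65, 66, 68, 66, 66, 65, 63, 68, 74, 72, 74, 70, 72, 74, 70, 71, 67, 44, 39, 40, 39, 37, 41, 42, 42, 37, 39, 44, 38, 1068, 38, 40, 41, 36, 36, 39, 37, 32, 25, 25, 26, 28, 24, 22, 22], [104, 105, 107, 107, 102, 68, 64, 65, 64, 65, 68, 68, 71, 70, 73, 75,
[... 215 characters left out ...]
, 25, 37, 40, 38, 39, 40, 40, 42, 38, 38], [113, 115, 113, 107, 111, 107, 104, 72, 65, 68, 68, 64, 65, 70, 70, 72, 72, 72, 72, 72, 75, 72, 58, 65, 63, 65, 64, 66, 66, 66, 65, 64, 63, 63, 65, 66, 69, 64, 67, 63, 65, 64, 64, 73, 71, 72, 75, 72, 70, 72, 74, 69, 58, 38, 42, 40, 40, 39, 39, 45, 41, 40, 40, 41, 37, 41, 39, 39, 40, 43, 42, 38, 39, 41, 43, 37, 42, 41, 41, 38], [111, 112, 108, 111, 108, 104, 100, 70, 71, 67, 68, 64, 65, 70, 71, 73, 75, 73, 70, 72, 72, 71, 62, 66, 61, 67, 67, 65, 67, 63, 62, 65, 68, 63, 65, 68, 62, 65, 66, 68, 66, 65, 64, 72, 69, 72, 74, 72, 76, 72, 72, 71, 63, 39, 39, 39, 39, 40, 38, 40, 40, 42, 37, 41, 40, 38, 43, 38, 35, 43, 41, 37, 43, 35, 34, 29, 30, 25, 21, 21]]
```

View pics/top6.png

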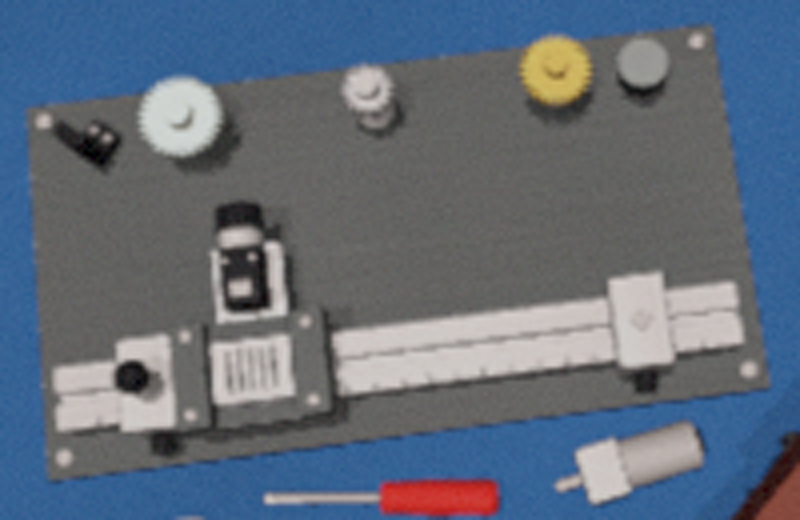

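The carriage sits against the ball-pin stop. Stop and carriage now measure 150.6 mm together, against 150 mm when touching. The plate is back up at about 65 mm and the loose parts are where they were.

```bash
python3 -c "
from station import ctrl;print(ctrl.finish_job())"
```

```text
the job is handed in; nothing more can be done
None
```

The carriage is against the stop with the ball-headed pin, the brake plate is up again, the arm is clear, and the job is handed in after about 10 s of robot time; `finish_job` returned no verdict.

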